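# Put the tiered serving stand together

## Task

Put the tiered serving stand together: thread the wide tier, then the collar, then the small tier down the post of the base, hubs up, each fully home on the one below before the next goes on. Lower each part down the post gently rather than letting it drop, and leave the two spice jars and the tall bottle among them standing where they are.

Things in the scene. Friction and masses are not known exactly. Their poses are not given: they have to be found in the camera images.
- stand_base: fixed base of the tiered serving stand: a round pale wooden foot, 110 mm in diameter and 18 mm high, with an upright steel post 20 mm in diameter in its middle; the post's top is 102 mm above the underside, its uppermost 8 mm tapering to 10 mm diameter. Origin: centre of the underside; z up the post.
- post_tip (a point): the top of the post, 102 mm above the underside of the base, on the post's axis
- wide_tier: the wide tier of the stand, pale wood. Round board, diameter 140 mm, 8 mm thick, edge lip 6 mm wide and 5 mm high (top 13 mm over the underside); upright round hub on top, outer diameter 42 mm, its top 48 mm above the underside; bore 24 mm in diameter right through. Lies hub up. Origin: centre of the underside; z up along the bore.
- small_tier: the small tier of the stand, pale wood. Round board, diameter 100 mm, 8 mm thick, edge lip 6 mm wide and 5 mm high (top 13 mm over the underside); upright round hub on top, outer diameter 42 mm, its top 40 mm above the underside; bore 24 mm in diameter right through. Lies hub up. Origin: centre of the underside; z up along the bore.
- collar: the collar (spacer) of the stand: a flat pale wooden ring, 60 mm in outer diameter, 16 mm thick, bore 24 mm in diameter. Lies flat. Origin: centre of the underside; z up along the bore.
- spice_a: bystander: spice jar with black lid, 41 mm in diameter, 105 mm tall, standing close beside the collar (78 mm between centres). Origin: centre of its underside.
- spice_b: bystander: spice jar with black lid, 41 mm in diameter, 105 mm tall, standing close beside the small tier (80 mm between centres). Origin: centre of its underside.
- chilli_bottle: bystander: tall slim sauce bottle with yellow cap, 48 mm in diameter, 183 mm tall. Origin: centre of its underside.

How it is judged (in metres and radians):
On the way, in this order (a step that is already met when the one before it is completed fails the run):
1. the wide tier is on the post, fully home on the base (z of wide_tier in the frame of stand_base between 0.014 and 0.022 m and horizontal distance between wide_tier and stand_base below 0.005 m and angle between wide_tier's own z axis and vertical below 0.06 rad), for 0.2 s.
2. the collar is on the post, fully home on the one below (z of collar in the frame of stand_base between 0.062 and 0.07 m and horizontal distance between collar and stand_base below 0.005 m and angle between collar's own z axis and vertical below 0.06 rad), for 0.2 s.
3. the small tier is on the post, fully home on the one below (z of small_tier in the frame of stand_base between 0.078 and 0.086 m and horizontal distance between small_tier and stand_base below 0.005 m and angle between small_tier's own z axis and vertical below 0.06 rad), for 0.2 s.
At the end, for the whole second after the job is handed in: Wide tier, collar and small tier sit on the post in this order from below, hubs up, each flat on the one below: heights of their undersides over the base's underside 18, 66 and 82 mm (within 4 mm), centres within 5 mm of the post's axis, tilted less than 0.06 rad, at rest (all of step 1 and all of step 2 and all of step 3 and linear speed of each of wide_tier, collar, small_tier below 0.02 m/s); the robot touches nothing.
It fails at once if a tier or the collar drops down the post (faster than 0.5 m/s while on it) ((horizontal distance between wide_tier and stand_base below 0.01 m and z of wide_tier in the frame of stand_base below 0.1 m and linear speed of wide_tier above 0.5 m/s) or (horizontal distance between collar and stand_base below 0.01 m and z of collar in the frame of stand_base below 0.1 m and linear speed of collar above 0.5 m/s) or (horizontal distance between small_tier and stand_base below 0.01 m and z of small_tier in the frame of stand_base below 0.1 m and linear speed of small_tier above 0.5 m/s)).
It fails at once if a bystander (spice jar or bottle) is pushed more than 30 mm (distance of any of spice_a, spice_b, chilli_bottle from where it was at the start of the episode above 0.03 m).
It fails at once if a bystander is tipped over (angle between any of spice_a, spice_b, chilli_bottle's own z axis and vertical above 0.5 rad).
It also fails if it takes over 72 s, if anything falls off the work surface, if the arm or the gripper's body presses on something with over 40 N, if the wrist force passes 120 N, or if a joint passes its speed limit or range.

## Robot

A 6-joint arm with a two-finger parallel gripper is mounted at the origin on the work surface; the furniture and walls round the work are solid. World frame = base frame: x ahead of the robot, y to its left, z up, the work surface at z = 0. Lengths are in mm, angles in rad, forces in N, time in s.
With the tool pointing down it reaches from about 325 to 900 mm from the base axis. Payload 3.5 kg.
Tool frame: the origin (TCP) lies on the centre line of the jaws, within the pads' length; the fingertips stand 17 mm ahead of it and the grasp point (between the pads) lies 2 mm behind it; z points along the fingers, y is the line along which they close (so a half turn about z gives the same grasp; the last joint's range is limited). The gripper opens to 85 mm and grips with 20 to 120 N. Pads are 22 mm wide; open, the fingers measure 114 mm over their backs; the gripper's body (76 mm by 85 mm) begins 54 mm behind the grasp point. The pads swing forward as they close: fully open they stand 13 mm farther back than shut.
Start: joints at [-1.258, 0.276, -0.026, 1.268, 0, 1.467], TCP at [252.439, -571.748, 248.313] pointing down, gripper open.
Joint ranges: [-3.12, 3.12], [-0.85, 1.88], [-1.08, 1.24], [-1.95, 2.15], [-1.57, 1.53], [-3.14, 3.14]. Speed limits (rad/s): [2.57, 2.57, 3.14, 3.14, 3.14, 3.14].

## Interface

Orientations are given as a rotation vector (axis times angle).
In Python, from workcell import env, eyes, models gives the robot as it stands.
- The arm moves only by the shell command python3 -m handwheel 'ROWS' [FORCE]. ROWS is a JSON object of lists of equal length, an entry for each row: "claw": the opening, from 0 (shut) to 1 (fully open); "dp": the shift along the tool's x, y, z in m, a list of three; "angular": the turn, a rotation vector about the tool's x, y, z in rad, a list of three. In form: {"claw": [claw, ...], "dp": [[tx, ty, tz], ...], "angular": [[wx, wy, wz], ...]}. A call has 1 to 12 rows; each row shifts and turns the commanded pose from where the row before left it, along the tool's axes as they then stand; what a row does not reach is not made up. A row lasts 1/12 s, in which the tool goes at most 41.7 mm and 7.16 degrees, less where a joint would pass 70% of its speed; a pose out of reach is approached as far as the arm can. A call with a gripper value outside its range is refused whole. The fingers move at their own pace and stop on an object; FORCE is the grip in N (left out, the last holds). Time passes only in rows, so rows that do not move let the fingers close. It gives the time, the measured TCP pose, the force, the opening and the grip force at its end, in the units of the state.
- env.read_state(): the state, without advancing time (a new reading comes with each control period).
- eyes.get_image(name): name is "scene" or "top"; returns a dict with "img" (400x640x3 uint8, blue, green, red), "range_z" (400x640 float32, mm along the optical axis (not along the pixel's ray), 0 where there is no reading), "intrinsics" (3x3 intrinsics, pixels), "distortion" ([k1, k2, p1, p2, k3] as OpenCV has them; the pictures are not rectified), "rvec" (rotation vector, rad) and "tvec" (3), from world to camera coordinates, as OpenCV has them. Camera axes: x right, y down, z forward; pixel columns grow to the right and rows downward; lengths in mm; the calibration is good to about 2 mm. A picture is of the moment at which its call begins.
- env.sign_off(): hands the job in; it is judged then, once.
Trained networks look in a picture, given as the dict that the camera call returned (one of the last four; its "shot" number tells which), for a name from the list of things; names that differ only in an ending like _2 or _b are one class to them, and where a whole thing is asked for, a point or a joint stands for the part that bears it (a point fixed in the world has none). Each returns a list of dicts, best first, with "score" (0 to 1); they miss things now and then, are a little off and sometimes report something else, mostly with a low value. They report only what shows in the picture. A call takes as long as a camera call.
- models.boxes_of(picture, label): "point" ([x, y, z] in mm, in world coordinates, good to about 4 mm: the middle of the surface that is visible of it).
- models.silhouettes(picture, label): "region" (400x640 bool, what is visible of it).
- models.place_of(picture, label): "point" ([x, y, z] in mm, in world coordinates, good to about 4 mm: a listed point, or the origin of a listed thing).
The state is a dict: "clock": time; "joint_pos": joint angles; "joint_vel": joint speeds; "joint_efforts": joint torques, N m; "position": TCP position; "tcp_rot": TCP orientation; "wrist_force": force on the tool from outside, world axes, zero at the start; "torque": the same for the moment, N m; "finger_gap": finger opening in mm; "grip_force": force on a finger pad.
Only numpy, scipy, OpenCV 4.12 (cv2) and the standard library are available. Lean on these libraries where they do the work, as an engineer would, in place of code of your own. Each camera call takes 0.05 s, during which the arm holds its last target. There are 200 camera calls.

## Working session

There is one attempt and no reset: what is moved stays moved. The work goes in short steps, Python scripts to look and compute and a shell command to move; the robot and the scene stay as the last step left them, time stands still between calls to the robot, and variables do not carry over. Pictures are saved under pics/ and viewed, at most 10 in all, crops included, and the job is handed in when it is done.

```bash
mkdir -p pics; cat > h.py <<'E'
import numpy as np, cv2
from workcell import env, eyes, models
def w2c(p):return cv2.Rodrigues(np.array(p['rvec'],float))[0],np.array(p['tvec'],float).ravel()
def cloud(p):
    R,t=w2c(p); K=np.array(p['intrinsics'],float); d=np.array(p['distortion'],float)
    v,u=np.mgrid[0:400,0:640]
    n=cv2.undistortPoints(np.stack([u,v],-1).reshape(-1,1,2).astype(float),K,d).reshape(400,640,2)
    z=p['range_z']
    c=np.stack([n[...,0]*z,n[...,1]*z,z],-1)
    w=(c-t)@R
    w[z<=0]=np.nan
    return w
def proj(p,P): return cv2.projectPoints(np.array(P,float).reshape(-1,1,3),np.array(p['rvec'],float),np.array(p['tvec'],float),np.array(p['intrinsics'],float),np.array(p['distortion'],float))[0].reshape(-1,2)
def circ(P):
    x,y=P[:,0],P[:,1]
    A=np.c_[2*x,2*y,np.ones(len(x))]; s=np.linalg.lstsq(A,x*x+y*y,rcond=None)[0]
    return s[0],s[1],np.sqrt(s[2]+s[0]**2+s[1]**2)
E
python3 - <<'E'
from h import *
s=env.read_state();print({k:np.round(v,3) for k,v in s.items()})
names="stand_base post_tip wide_tier small_tier collar spice_a spice_b chilli_bottle".split()
for n in ["scene","top"]:
    p=eyes.get_image(n);cv2.imwrite(f"pics/{n}.png",p['img'])
    R,t=w2c(p);print(n,"cam at",np.round(-R.T@t))
    for k in names:
        print(k,"place",[(np.round(a['point']),round(a['score'],2)) for a in models.place_of(p,k)][:3],"box",[(np.round(a['point']),round(a['score'],2)) for a in models.boxes_of(p,k)][:3])
E
```

```text
{'clock': np.float64(0.0), 'joint_pos': array([-1.258,  0.277, -0.028,  1.268,  0.   ,  1.467]), 'joint_vel': array([-0.   , -0.   ,  0.002,  0.001,  0.   ,  0.001]), 'joint_efforts': array([ 0.000e+00, -4.455e+01,  2.952e+01,  1.600e-02,  0.000e+00,
       -0.000e+00]), 'position': array([ 252.214, -571.044,  247.125]), 'tcp_rot': array([-3.072, -0.648,  0.   ]), 'wrist_force': array([0.781, 0.197, 0.819]), 'torque': array([0.016, 0.018, 0.025]), 'grip_force': np.float64(0.0), 'finger_gap': np.float64(85.344)}
scene cam at [ -46.  785. 1098.]
stand_base place [(array([476.,  61.,   3.]), 0.89), (array([426., 188.,   3.]), 0.31)] box [(array([467.,  68.,  21.]), 0.78)]
post_tip place [] box [(array([466.,  62.,  20.]), 0.78)]
wide_tier place [(array([406., 360.,   0.]), 0.75)] box [(array([396., 368.,   8.]), 0.76), (array([ 403., -279.,   67.]), 0.38)]
small_tier place [(array([564., 242.,   1.]), 0.97)] box [(array([556., 250.,  11.]), 0.9)]
collar place [(array([ 386., -218.,    5.]), 0.54)] box [(array([634., 258.,  71.]), 0.72), (array([ 383., -214.,   17.]), 0.71), (array([557.
[... 628 characters left out ...]
_tier place [(array([404., 358.,  -2.]), 0.63)] box [(array([405., 358.,   8.]), 0.8)]
small_tier place [(array([568., 242.,   2.]), 0.79)] box [(array([564., 242.,  12.]), 0.68)]
collar place [(array([ 384., -223.,    1.]), 0.59)] box [(array([ 380., -220.,   21.]), 0.86)]
spice_a place [(array([648., 252.,  -2.]), 0.8), (array([ 402., -292.,   -3.]), 0.76)] box [(array([ 404., -282.,  103.]), 0.86), (array([638., 246., 103.]), 0.49)]
spice_b place [(array([648., 252.,  -2.]), 0.8), (array([ 402., -292.,   -3.]), 0.76)] box [(array([ 404., -282.,  103.]), 0.86), (array([638., 246., 103.]), 0.49)]
chilli_bottle place [(array([434., 186.,  -4.]), 0.64)] box [(array([425., 185., 109.]), 0.67)]
```

```bash
sleep 1
cat > fit.py <<'E'
from h import *
def rad(name,guess,zlo,zhi,rmax,clouds,r):
    # fit circle of known radius to upper-surface points' outer boundary
    from scipy.spatial import ConvexHull
    from scipy.optimize import least_squares
    for n,w in clouds.items():
        m=(np.hypot(w[...,0]-guess[0],w[...,1]-guess[1])<rmax)&(w[...,2]>zlo)&(w[...,2]<zhi)
        P=w[m]
        if len(P)<8: print(name,n,len(P));continue
        H=P[ConvexHull(P[:,:2]).vertices]
        f=least_squares(lambda c:np.hypot(H[:,0]-c[0],H[:,1]-c[1])-c[2],[*guess[:2],r],loss='soft_l1')
        print(name,n,len(P),"centre",np.round(f.x,1),"z med",np.round(np.median(P[:,2]),1))
E
python3 - <<'E'
from fit import *
C={}
for n in ["scene","top"]:
    C[n]=cloud(eyes.get_image(n))
rad("base foot",(473,58),10,26,70,C,55)
rad("post",(473,58),93,112,25,C,8)
rad("wide hub",(405,359),40,56,40,C,21)
rad("wide board",(405,359),4,20,90,C,70)
rad("small hub",(566,242),33,47,40,C,21)
rad("small board",(566,242),4,20,62,C,50)
rad("collar",(384,-220),8,23,42,C,30)
rad("spice a",(404,-292),95,112,35,C,20)
rad("spice b",(648,250),95,112,35,C,20)
rad("bottle top",(430,187),170,195,35,C,12)
rad("bottle",(430,187),60,120,35,C,24)
E
```

```text
base foot scene 725 centre [468.9  59.8  53.1] z med 15.7
base foot top 976 centre [473.5  58.   54.2] z med 18.9
post scene 30 centre [470.   59.4   8. ] z med 97.2
post top 37 centre [473.1  58.1   8.8] z med 100.7
wide hub scene 175 centre [401.1 361.4  21. ] z med 45.5
wide hub top 120 centre [403.5 359.6  20.8] z med 48.5
wide board scene 1915 centre [401.9 361.1  70.1] z med 7.3
wide board top 1648 centre [405.7 358.5  87.8] z med 10.0
small hub scene 134 centre [562.6 243.5  21.3] z med 36.9
small hub top 109 centre [565.  244.1  20.3] z med 40.8
small board scene 712 centre [565.6 244.6  51.8] z med 8.8
small board top 756 centre [566.5 242.6  59.7] z med 10.8
collar scene 226 centre [ 382.3 -216.9   30.6] z med 13.5
collar top 268 centre [ 384.6 -216.6   28.7] z med 17.0
spice a scene 129 centre [ 405.6 -290.7   21.1] z med 103.0
spice a top 163 centre [ 407.1 -290.7   19.7] z med 105.8
spice b scene 187 centre [642.1 253.2  20.4] z med 102.8
spice b top 152 centre [643.3 254.5  18.9] z med 105.9
bottle top scene 114 centre [425.5 189.9  13.9] z med 179.8
bottle top top 90 centre [428.  190.5  13.2] z med 184.3
bottle scene 344 centre [424.  192.8  22.8] z med 94.1
bottle top 132 centre [427.  189.9  23. ] z med 102.4
```

View pics/top.png

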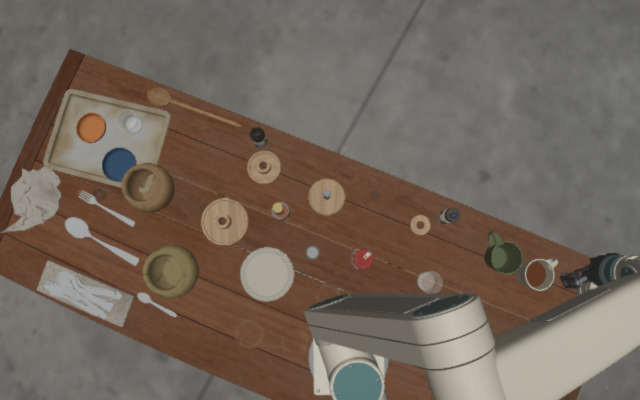

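View pics/scene.png

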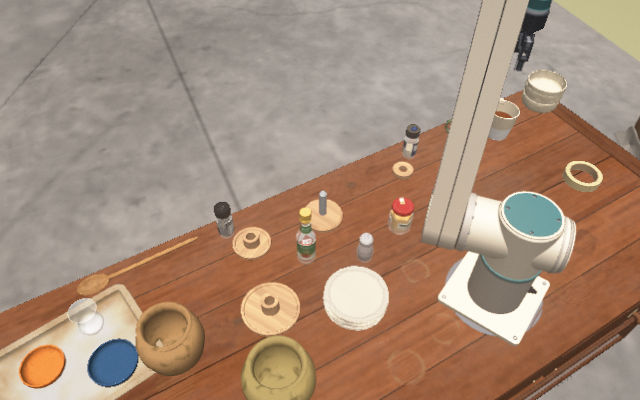

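The top view shows the base at px (327,197), the wide tier at (224,221), the small tier at (264,167), the collar at (421,225) and the bottle at (281,211). The scene view agrees, and the fits from the two views match to about 3 mm. I'll turn the tool to align with world axes (tool x = world y, tool y = world x), then swing over to the wide tier.

```bash
python3 -m handwheel '{"claw":[1,1,1,1,1,1,1,1,1,1,1,1],"dp":[[0,0,0],[0,0,0],[0,0,0],[0,0,0],[0,0,0],[0,0,0],[0,0,0],[0,0,0],[0,0,0],[0,0,0],[0,0,0],[0,0,0]],"angular":[[0,0,-0.0963],[0,0,-0.0963],[0,0,-0.0963],[0,0,-0.0963],[0,0,-0.0963],[0,0,-0.0963],[0,0,-0.0963],[0,0,-0.0963],[0,0,-0.0963],[0,0,-0.0963],[0,0,-0.0963],[0,0,-0.0963]]}'
python3 -m handwheel '{"claw":[1,1,1,1,1,1,1,1,1,1,1,1],"dp":[[0.03,0.016,0],[0.03,0.016,0],[0.03,0.016,0],[0.03,0.016,0],[0.03,0.016,0],[0.03,0.016,0],[0.03,0.016,0],[0.03,0.016,0],[0.03,0.016,0],[0.03,0.016,0],[0.03,0.016,0],[0.03,0.016,0]],"angular":[[0,0,0],[0,0,0],[0,0,0],[0,0,0],[0,0,0],[0,0,0],[0,0,0],[0,0,0],[0,0,0],[0,0,0],[0,0,0],[0,0,0]]}'
```

```text
clock: 2.8
position: [252.4, -571.8, 248.3]
tcp_rot: [2.215, 2.227, 0.0]
wrist_force: [0.4, -0.1, 0.2]
finger_gap: 85.1
grip_force: 0.0
clock: 3.8
position: [444.8, -210.1, 248.6]
tcp_rot: [2.22, 2.221, 0.0]
wrist_force: [0.3, 0.2, 0.6]
finger_gap: 85.6
grip_force: 0.0
```

```bash
python3 -m handwheel '{"claw":[1,1,1,1,1,1,1,1,1,1,1,1],"dp":[[0.034,0,0],[0.034,0,0],[0.034,0,0],[0.034,0,0],[0.034,0,0],[0.034,0,0],[0.034,0,0],[0.034,0,0],[0.034,0,0],[0.034,0,0],[0.034,0,0],[0.034,0,0]],"angular":[[0,0,0],[0,0,0],[0,0,0],[0,0,0],[0,0,0],[0,0,0],[0,0,0],[0,0,0],[0,0,0],[0,0,0],[0,0,0],[0,0,0]]}'
python3 -m handwheel '{"claw":[1,1,1,1,1,1,1,1,1,1,1,1],"dp":[[0.027,-0.007,0],[0.027,-0.007,0],[0.027,-0.007,0],[0.027,-0.007,0],[0.027,-0.007,0],[0.027,-0.007,0],[0,0,0.025],[0,0,0.025],[0,0,0.025],[0,0,0.025],[0,0,0.025],[0,0,0.02]],"angular":[[0,0,0],[0,0,0],[0,0,0],[0,0,0],[0,0,0],[0,0,0],[0,0,0],[0,0,0],[0,0,0],[0,0,0],[0,0,0],[0,0,0]]}'
python3 - <<'E'
from h import *
p=eyes.get_image("scene");cv2.imwrite("pics/s2.png",cv2.resize(p['img'][150:400,150:450],(720,600)))
t=eyes.get_image("top")
s=env.read_state();q=s['position'];print(q)
# gripper points near the TCP in clouds
for n,pp in (("scene",p),("top",t)):
    w=cloud(pp); m=(np.abs(w[...,0]-q[0])<70)&(np.abs(w[...,1]-q[1])<30)&(w[...,2]>90)&(w[...,2]<140)
    P=w[m];print(n,len(P),P.min(0) if len(P) else '',P.max(0) if len(P) else '')
E
```

```text
clock: 4.8
position: [443.7, 198.1, 248.6]
tcp_rot: [2.22, 2.222, 0.001]
wrist_force: [0.3, -0.2, -0.6]
finger_gap: 85.4
grip_force: 0.0
clock: 5.8
position: [401.2, 358.0, 101.5]
tcp_rot: [-2.22, -2.222, 0.002]
wrist_force: [-0.7, 0.4, 0.4]
finger_gap: 85.3
grip_force: 0.0
[399.0043861  356.33610557  99.74267735]
scene 132 [343.07652156 348.71978669  94.06645079] [456.76737289 371.57368058 139.77427891]
top 8 [441.45935424 343.26356464 110.18141817] [456.41671532 350.00615551 139.5820694 ]
```

View pics/s2.png

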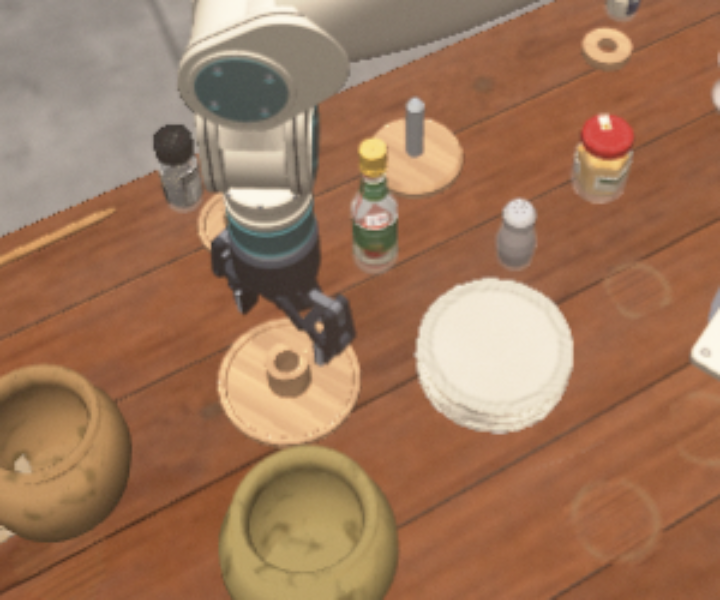

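The gripper hangs over the hub (crop px (290,370)) and is clear of the bottle. Next I descend and grip.

```bash
python3 -m handwheel '{"claw":[1,1,1,1,1,1,0,0,0,0,0,0],"dp":[[0.001,0.001,0.015],[0.001,0,0.015],[0,0,0.015],[0,0,0.015],[0,0,0.006],[0,0,0],[0,0,0],[0,0,0],[0,0,0],[0,0,0],[0,0,0],[0,0,0]],"angular":[[0,0,0],[0,0,0],[0,0,0],[0,0,0],[0,0,0],[0,0,0],[0,0,0],[0,0,0],[0,0,0],[0,0,0],[0,0,0],[0,0,0]]}' 50
```

```text
clock: 6.9
position: [403.9, 361.0, 38.9]
tcp_rot: [2.221, 2.222, 0.004]
wrist_force: [-0.5, -0.0, 5.4]
finger_gap: 40.8
grip_force: 50.2
```

```bash
python3 -m handwheel '{"claw":[0,0,0,0,0,0,0,0,0,0,0,0],"dp":[[0,0,-0.008],[0,0,-0.014],[0,0,-0.018],[0,0,-0.02],[0,0,-0.02],[0,0,-0.02],[0,0,-0.02],[0,0,-0.02],[0,0,-0.02],[0,0,-0.02],[0,0,-0.014],[0,0,-0.01]],"angular":[[0,0,0],[0,0,0],[0,0,0],[0,0,0],[0,0,0],[0,0,0],[0,0,0],[0,0,0],[0,0,0],[0,0,0],[0,0,0],[0,0,0]]}'
python3 -m handwheel '{"claw":[0,0,0,0,0,0,0,0,0,0,0,0],"dp":[[-0.015,0.004,0],[-0.025,0.006,0],[-0.03,0.007,0],[-0.03,0.007,0],[-0.03,0.007,0],[-0.03,0.007,0],[-0.03,0.007,0],[-0.03,0.007,0],[-0.03,0.007,0],[-0.025,0.006,0],[-0.02,0.004,0],[-0.007,0,0]],"angular":[[0,0,0],[0,0,0],[0,0,0],[0,0,0],[0,0,0],[0,0,0],[0,0,0],[0,0,0],[0,0,0],[0,0,0],[0,0,0],[0,0,0]]}'
cat > held.py <<'E'
import sys
from h import *
# held part vs TCP: outer rim; args zlo zhi r (heights relative to TCP)
p=eyes.get_image("scene");q=eyes.get_image("top")
s=env.read_state();c=s['position'];print("tcp",np.round(c,1),"F",np.round(s['wrist_force'],1),"gap",s['finger_gap'])
cv2.imwrite(f"pics/{sys.argv[1]}.png",cv2.resize(p['img'][150:350,200:440],(720,600)))
for n,pp in (("scene",p),("top",q)):
    w=cloud(pp);P0=w.reshape(-1,3)
    lo,hi,r=map(float,sys.argv[2:5])
    d=np.hypot(P0[:,0]-c[0],P0[:,1]-c[1])
    P=P0[(d<r+12)&(d>r*.4)&(P0[:,2]>c[2]+lo)&(P0[:,2]<c[2]+hi)]
    if len(P)<20: print(n,len(P));continue
    from scipy.optimize import least_squares
    # outermost points by angle
    a=np.arctan2(P[:,1]-c[1],P[:,0]-c[0]);dd=np.hypot(P[:,0]-c[0],P[:,1]-c[1])
    b=np.floor(a/0.1).astype(int);H=np.array([P[b==k][np.argmax(dd[b==k])] for k in set(b)])
    H=H[np.hypot(*(H[:,:2]-c[:2]).T)>r-8]
    f=least_squares(lambda v:np.hypot(H[:,0]-v[0],H[:,1]-v[1])-r,c[:2],loss='soft_l1',f_scale=1.5)
    A=np.c_[P[:,:2]-c[:2],np.ones(len(P))];pl=np.linalg.lstsq(A,P[:,2]-c[2],rcond=None)[0]
    print(n,len(P),len(H),"centre",np.round(f.x,1),"res",np.round(np.abs(f.fun).mean(),1),"plane",np.round(pl,3))
E
python3 held.py h1 -38 -18 70
```

```text
clock: 7.9
position: [403.1, 360.5, 243.4]
tcp_rot: [2.22, 2.222, 0.003]
wrist_force: [0.2, 0.6, -1.9]
finger_gap: 40.8
grip_force: 51.1
clock: 8.9
position: [472.1, 55.9, 241.0]
tcp_rot: [2.224, 2.218, -0.002]
wrist_force: [-0.1, -0.4, -0.8]
finger_gap: 40.4
grip_force: 51.1
tcp [471.5  57.5 240.9] F [-0.1  1.  -2.1] gap 40.88189664261621
scene 1281 55 centre [469.3  56.8] res 1.0 plane [-1.0000e-03 -3.0000e-03 -3.1693e+01]
top 213 16 centre [471.5  55.3] res 0.5 plane [-1.0000e-03  2.9500e-01 -4.4054e+01]
```

View pics/h1.png

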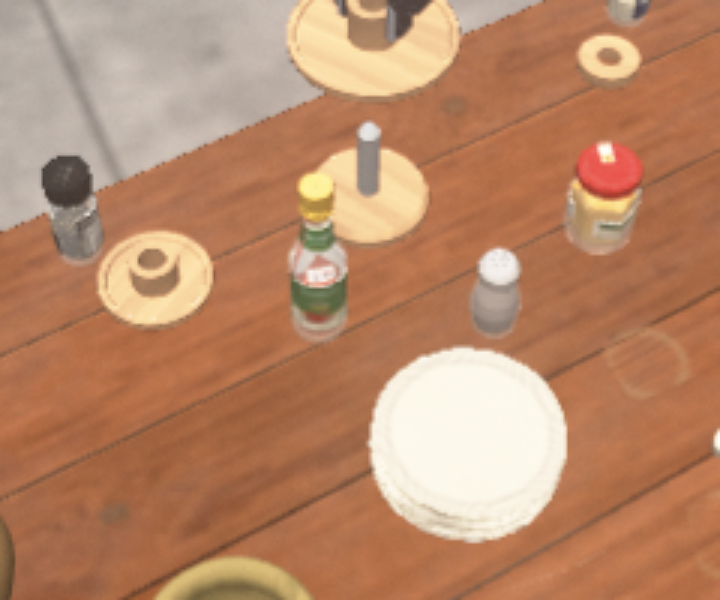

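The tier hangs flat above the post (crop px (370,40), post tip at (368,130)). The fits put it about 1 mm short in x and 3 mm short in y, so I'll correct that, lower to just above the tip and recheck.

```bash
python3 -m handwheel '{"claw":[0,0,0,0,0,0,0,0,0],"dp":[[0.003,0.001,0.01],[0,0,0.015],[0,0,0.015],[0,0,0.015],[0,0,0.015],[0,0,0.015],[0,0,0.006],[0,0,0],[0,0,0]],"angular":[[0,0,0],[0,0,0],[0,0,0],[0,0,0],[0,0,0],[0,0,0],[0,0,0],[0,0,0],[0,0,0]]}'
python3 held.py h2 -38 -18 70
```

```text
clock: 9.75
position: [472.5, 62.3, 150.0]
tcp_rot: [-2.218, -2.223, 0.001]
wrist_force: [1.2, -0.5, -1.7]
finger_gap: 41.4
grip_force: 51.0
tcp [473.8  61.9 151.1] F [-1.1  0.2 -2.4] gap 40.91156615388077
scene 1159 54 centre [469.9  63.2] res 0.9 plane [-2.0000e-03 -2.0000e-03 -3.2882e+01]
top 172 15 centre [473.6  61.8] res 0.4 plane [-1.0000e-03  2.7800e-01 -4.3792e+01]
```

```bash
python3 -m handwheel '{"claw":[0,0,0,0,0,0,0,0],"dp":[[-0.003,0,0],[0,0,0],[0,0,0.005],[0,0,0.005],[0,0,0.005],[0,0,0.005],[0,0,0.005],[0,0,0]],"angular":[[0,0,0],[0,0,0],[0,0,0],[0,0,0],[0,0,0],[0,0,0],[0,0,0],[0,0,0]]}'
python3 held.py h3 -38 -18 70
```

```text
clock: 10.52
position: [471.9, 58.4, 123.8]
tcp_rot: [-2.219, -2.221, 0.003]
wrist_force: [-1.0, 0.1, -2.4]
finger_gap: 40.7
grip_force: 51.1
tcp [472.7  58.4 124.8] F [ 0.7 -0.8 -2.3] gap 40.993622608185234
scene 1099 50 centre [469.4  58.5] res 1.1 plane [-5.0000e-03 -0.0000e+00 -3.2827e+01]
top 175 15 centre [472.4  58. ] res 0.3 plane [ 1.9000e-02  2.7200e-01 -4.3649e+01]
```

The tier is threaded with no contact force. Lowering on.

```bash
python3 -m handwheel '{"claw":[0,0,0,0,0,0,0,0,0,0,0,0],"dp":[[0,0.0005,0.006],[0,0,0.006],[0,0,0.006],[0,0,0.006],[0,0,0.006],[0,0,0.006],[0,0,0.006],[0,0,0.006],[0,0,0.006],[0,0,0.006],[0,0,0.003],[0,0,0]],"angular":[[0,0,0],[0,0,0],[0,0,0],[0,0,0],[0,0,0],[0,0,0],[0,0,0],[0,0,0],[0,0,0],[0,0,0],[0,0,0],[0,0,0]]}'
python3 held.py h4 -38 -18 70
```

```text
clock: 11.62
position: [472.8, 58.4, 61.4]
tcp_rot: [-2.22, -2.221, 0.002]
wrist_force: [-0.3, -0.4, -2.0]
finger_gap: 40.7
grip_force: 51.1
tcp [473.5  58.4  62.2] F [-0.2 -0.3 -2.1] gap 40.83470333054262
scene 863 49 centre [469.9  58.8] res 1.2 plane [ 1.0000e-03 -1.0000e-03 -3.2316e+01]
top 141 14 centre [473.4  57.5] res 0.6 plane [ -0.      0.284 -44.316]
```

```bash
python3 -m handwheel '{"claw":[0,0,0,0,0,0],"dp":[[0,0,0.0015],[0,0,0.0015],[0,0,0.001],[0,0,0.001],[0,0,0.001],[0,0,0]],"angular":[[0,0,0],[0,0,0],[0,0,0],[0,0,0],[0,0,0],[0,0,0]]}'

```

```text
clock: 12.22
position: [473.6, 58.3, 56.9]
tcp_rot: [2.221, 2.222, -0.0]
wrist_force: [-2.4, -0.2, 2.8]
finger_gap: 40.6
grip_force: 51.5
```

```bash
python3 -m handwheel '{"claw":[0,0,1,1,1,1,1,1],"dp":[[0,0,0.0005],[0,0,0],[0,0,0],[0,0,0],[0,0,0],[0,0,0],[0,0,-0.01],[0,0,-0.02]],"angular":[[0,0,0],[0,0,0],[0,0,0],[0,0,0],[0,0,0],[0,0,0],[0,0,0],[0,0,0]]}'
python3 -m handwheel '{"claw":[1,1,1,1,1,1,1,1,1,1,1,1],"dp":[[0,0,-0.02],[0,0,-0.02],[0,0,-0.02],[0,0,-0.02],[0,0,-0.02],[-0.015,-0.005,0],[-0.025,-0.009,0],[-0.03,-0.009,0],[-0.03,-0.009,0],[-0.03,-0.009,0],[-0.03,-0.009,0],[-0.03,-0.009,0]],"angular":[[0,0,0],[0,0,0],[0,0,0],[0,0,0],[0,0,0],[0,0,0],[0,0,0],[0,0,0],[0,0,0],[0,0,0],[0,0,0],[0,0,0]]}'
python3 - <<'E'
from fit import *
C={n:cloud(eyes.get_image(n)) for n in ["scene","top"]}
rad("wide hub",(473,58),58,75,21.5,C,21)
rad("wide board",(473,58),23,38,80,C,70)
rad("collar",(384,-217),8,23,42,C,30)
print(env.read_state()['position'])
E
```

```text
clock: 12.88
position: [471.1, 58.4, 84.3]
tcp_rot: [-2.218, -2.219, 0.006]
wrist_force: [-0.8, 0.9, 1.1]
finger_gap: 85.1
grip_force: 0.0
clock: 13.88
position: [414.1, -132.9, 186.6]
tcp_rot: [2.22, 2.222, 0.001]
wrist_force: [1.0, -0.2, -0.8]
finger_gap: 85.6
grip_force: 0.0
wide hub scene 112 centre [472.5  57.7  20.4] z med 63.7
wide hub top 115 centre [473.5  58.9  20.3] z med 66.8
wide board scene 940 centre [470.8  58.4  70.4] z med 25.9
wide board top 1492 centre [473.7  59.3  69.4] z med 28.4
collar scene 233 centre [ 383.4 -217.4   30.4] z med 13.2
collar top 0
[ 414.14099126 -135.00959827  186.74070928]
```

Wide tier is home (hub top at 66 mm, centred). On to the collar.

```bash
python3 -m handwheel '{"claw":[1,1,1,1,1,1,1,1,1,1,1],"dp":[[-0.027,-0.01,0],[-0.027,-0.01,0],[-0.026,-0.01,0],[0,0,0.01],[0,0,0.02],[0,0,0.02],[0,0,0.02],[0,0,0.02],[0,0,0.02],[0,0,0.01],[0,0,0]],"angular":[[0,0,0],[0,0,0],[0,0,0],[0,0,0],[0,0,0],[0,0,0],[0,0,0],[0,0,0],[0,0,0],[0,0,0],[0,0,0]]}' 50
python3 - <<'E'
from h import *
for i in range(3):
    p=eyes.get_image("scene");s=env.read_state();print(np.round(s['position'],1))
cv2.imwrite("pics/c1.png",cv2.resize(p['img'][60:220,340:500],(600,600)))
E
```

```text
clock: 14.9
position: [383.1, -209.4, 63.7]
tcp_rot: [-2.216, -2.219, 0.0]
wrist_force: [-0.1, 0.5, 0.2]
finger_gap: 85.2
grip_force: 0.0
[ 384.  -210.3   65. ]
[ 385.  -211.1   66. ]
[ 385.6 -211.8   66.7]
```

View pics/c1.png

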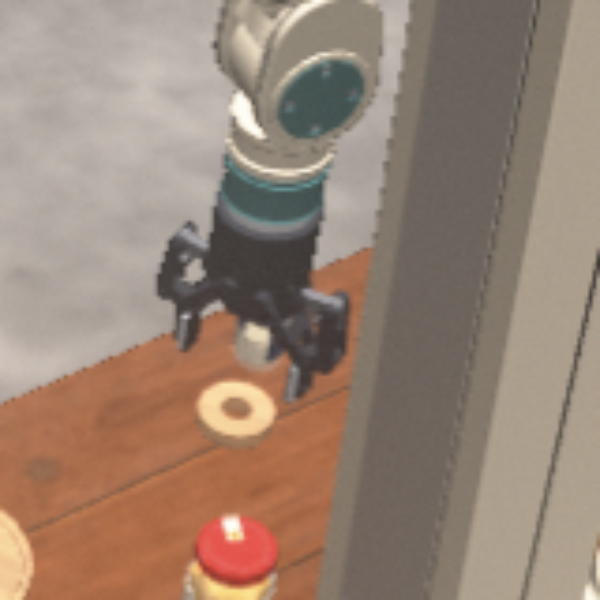

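The collar (crop px (237,412)) lies under the open fingers, with the jar behind it. I'll measure how low the open fingertips really are before going down.

```bash
python3 - <<'E'
from h import *
p=eyes.get_image("scene");w=cloud(p);s=env.read_state();c=s['position'];print(np.round(c,1))
for sg in (-1,1):
    m=(np.abs(w[...,0]-c[0]-sg*50)<14)&(np.abs(w[...,1]-c[1])<25)&(w[...,2]>25)&(w[...,2]<120)
    P=w[m];print(sg,len(P),np.round(np.percentile(P[:,2],[0,3,10,50]),1),np.round(P.min(0),1),np.round(P.max(0),1), "y med",np.median(P[:,1]))
E
```

```text
[ 385.8 -212.1   67. ]
-1 121 [ 65.1  69.8  74.  106.1] [ 322.6 -226.6   65.1] [ 346.1 -194.8  119.9] y med -203.56099960976377
1 125 [62.6 65.6 69.7 98.3] [ 423.7 -223.4   62.6] [ 449.5 -194.   119.9] y med -204.6778390334903
```

```bash
python3 -m handwheel '{"claw":[1,1,1,1,1,1,1,0,0,0,0,0],"dp":[[-0.005,-0.001,0.01],[0,0,0.012],[0,0,0.012],[0,0,0.012],[0,0,0.006],[0,0,0],[0,0,0],[0,0,0],[0,0,0],[0,0,0],[0,0,0],[0,0,0]],"angular":[[0,0,0],[0,0,0],[0,0,0],[0,0,0],[0,0,0],[0,0,0],[0,0,0],[0,0,0],[0,0,0],[0,0,0],[0,0,0],[0,0,0]]}' 40
```

```text
clock: 16.1
position: [384.5, -217.3, 14.8]
tcp_rot: [2.219, 2.221, 0.0]
wrist_force: [-1.1, 1.0, 5.8]
finger_gap: 57.4
grip_force: 43.3
```

```bash
python3 -m handwheel '{"claw":[0,0,0,0,0,0,0,0,0,0],"dp":[[0,0,-0.005],[0,0,-0.01],[0,0,-0.015],[0,0,-0.02],[0,0,-0.02],[0,0,-0.02],[0,0,-0.02],[0,0,-0.015],[0,0,-0.01],[0,0,0]],"angular":[[0,0,0],[0,0,0],[0,0,0],[0,0,0],[0,0,0],[0,0,0],[0,0,0],[0,0,0],[0,0,0],[0,0,0]]}'
python3 -m handwheel '{"claw":[0,0,0,0,0,0,0,0,0,0,0,0],"dp":[[0.015,0.005,0],[0.025,0.0085,0],[0.03,0.009,0],[0.03,0.009,0],[0.03,0.009,0],[0.03,0.009,0],[0.03,0.009,0],[0.03,0.01,0],[0.025,0.009,0],[0.02,0.007,0],[0.01,0.004,0],[0,0,0]],"angular":[[0,0,0],[0,0,0],[0,0,0],[0,0,0],[0,0,0],[0,0,0],[0,0,0],[0,0,0],[0,0,0],[0,0,0],[0,0,0],[0,0,0]]}'
python3 -m handwheel '{"claw":[0,0],"dp":[[0,0,0],[0,0,0]],"angular":[[0,0,0],[0,0,0]]}'
python3 held.py k1 -8 8 30
```

```text
clock: 16.93
position: [385.2, -217.8, 151.5]
tcp_rot: [2.217, 2.219, 0.001]
wrist_force: [-0.4, -0.8, -0.2]
finger_gap: 57.6
grip_force: 42.8
clock: 17.93
position: [472.1, 59.9, 148.0]
tcp_rot: [-2.217, -2.225, 0.001]
wrist_force: [-0.2, -0.1, -1.0]
finger_gap: 57.2
grip_force: 42.8
clock: 18.1
position: [471.3, 57.6, 148.3]
tcp_rot: [-2.221, -2.221, 0.002]
wrist_force: [-0.1, -0.1, -0.2]
finger_gap: 57.5
grip_force: 42.8
tcp [471.5  57.4 148.5] F [ 0.  -0.6 -0.7] gap 57.51241516205209
scene 274 46 centre [467.2  57.7] res 3.0 plane [ 0.016 -0.006 -1.221]
top 0
```

View pics/k1.png

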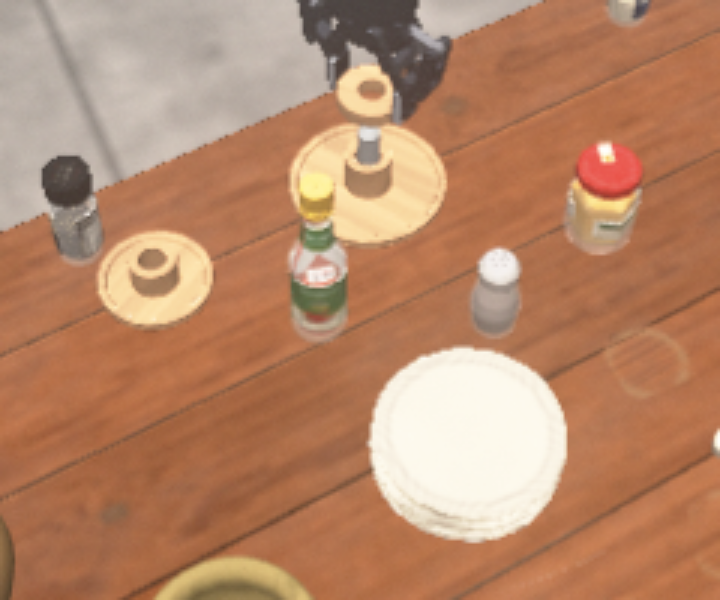

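The collar is held flat at crop px (366,90), above the post tip at (369,132). I'll refit its centre using only wood-coloured pixels.

```bash
cat > col.py <<'E'
from h import *
from scipy.optimize import least_squares
import sys
r,rb=float(sys.argv[1]),12.
p=eyes.get_image("scene");w=cloud(p);c=env.read_state()['position']
im=p['img'].astype(int);wood=(im[...,2]-im[...,0]>35)
m=wood&(np.hypot(w[...,0]-c[0],w[...,1]-c[1])<r+14)&(np.abs(w[...,2]-c[2])<14)
P=w[m];top=np.percentile(P[:,2],80);P=P[np.abs(P[:,2]-top)<3]
print("tcp",np.round(c,1),len(P),"top z",round(top,1),"plane",np.round(np.linalg.lstsq(np.c_[P[:,:2]-c[:2],np.ones(len(P))],P[:,2],rcond=None)[0],3))
# y extents at mid x and robust outer fit
a=np.arctan2(P[:,1]-c[1],P[:,0]-c[0]);d=np.hypot(P[:,0]-c[0],P[:,1]-c[1]);b=np.floor(a/0.15).astype(int)
O=np.array([P[b==k][np.argmax(d[b==k])] for k in set(b)]);I=np.array([P[b==k][np.argmin(d[b==k])] for k in set(b)])
for nm,H,R in (("outer",O,r),("bore",I,rb)):
    f=least_squares(lambda v:np.hypot(H[:,0]-v[0],H[:,1]-v[1])-R,c[:2],loss='soft_l1',f_scale=1)
    print(nm,np.round(f.x,1),np.round(np.median(np.abs(f.fun)),1))
m=(np.hypot(w[...,0]-470,w[...,1]-59)<20)&(w[...,2]>88)&(w[...,2]<106);Q=w[m]
print("post pts",len(Q),np.round(np.median(Q,0),1))
E
python3 col.py 30
```

```text
tcp [471.6  57.4 148.7] 176 top z 148.9 plane [-1.90000e-02  4.00000e-03  1.48085e+02]
outer [470.1  59.6] 3.0
bore [469.8  56.9] 2.2
post pts 34 [468.7  61.5  95. ]
```

```bash
python3 -m handwheel '{"claw":[0,0,0,0,0,0,0,0,0,0,0],"dp":[[0.001,0.001,0],[0,0,0.006],[0,0,0.006],[0,0,0.006],[0,0,0.005],[0,0,0.005],[0,0,0.005],[0,0,0.005],[0,0,0.004],[0,0,0],[0,0,0]],"angular":[[0,0,0],[0,0,0],[0,0,0],[0,0,0],[0,0,0],[0,0,0],[0,0,0],[0,0,0],[0,0,0],[0,0,0],[0,0,0]]}'
python3 col.py 30
```

```text
clock: 19.17
position: [472.9, 59.4, 106.5]
tcp_rot: [-2.22, -2.222, 0.001]
wrist_force: [0.0, -0.1, -0.9]
finger_gap: 57.3
grip_force: 42.8
tcp [473.2  59.4 106.8] 173 top z 106.4 plane [9.00000e-03 8.00000e-03 1.05748e+02]
outer [471.8  61.1] 3.6
bore [471.1  60.2] 3.0
post pts 105 [471.   57.  102.6]
```

```bash
python3 -m handwheel '{"claw":[0,0,0,0,0,0,0,0,0,0,0],"dp":[[-0.0005,0,0.004],[0,0,0.005],[0,0,0.005],[0,0,0.004],[0,0,0.003],[0,0,0.0015],[0,0,0.001],[0,0,0.001],[0,0,0.0005],[0,0,0],[0,0,0]],"angular":[[0,0,0],[0,0,0],[0,0,0],[0,0,0],[0,0,0],[0,0,0],[0,0,0],[0,0,0],[0,0,0],[0,0,0],[0,0,0]]}'
```

```text
clock: 20.13
position: [473.2, 58.9, 82.0]
tcp_rot: [2.221, 2.222, 0.0]
wrist_force: [-0.3, -0.5, -0.2]
finger_gap: 57.7
grip_force: 42.8
```

```bash
python3 -m handwheel '{"claw":[0,0,0,0],"dp":[[0,0,0.001],[0,0,0.0005],[0,0,0],[0,0,0]],"angular":[[0,0,0],[0,0,0],[0,0,0],[0,0,0]]}'
```

```text
clock: 20.47
position: [473.4, 58.9, 80.8]
tcp_rot: [2.22, 2.222, 0.001]
wrist_force: [-1.3, 0.4, 4.5]
finger_gap: 57.2
grip_force: 43.4
```

```bash
python3 -m handwheel '{"claw":[1,1,1,1,1,1,1,1,1,1,1],"dp":[[0,0,0],[0,0,0],[0,0,0],[0,0,0],[0,0,-0.005],[0,0,-0.01],[0,0,-0.02],[0,0,-0.025],[0,0,-0.025],[0,0,-0.025],[0,0,-0.02]],"angular":[[0,0,0],[0,0,0],[0,0,0],[0,0,0],[0,0,0],[0,0,0],[0,0,0],[0,0,-0.1],[0,0,-0.12],[0,0,-0.12],[0,0,-0.12]]}'
python3 -m handwheel '{"claw":[1,1,1,1,1,1,1,1,1,1,1],"dp":[[0,0,0],[0,0,0],[0,0,0],[0,0,0],[0,0,0],[0,0,0],[0,0,0],[0,0,0],[0,0,0],[0,0,0],[0,0,0]],"angular":[[0,0,-0.12],[0,0,-0.12],[0,0,-0.12],[0,0,-0.12],[0,0,-0.12],[0,0,-0.12],[0,0,-0.12],[0,0,-0.12],[0,0,-0.12],[0,0,-0.0308],[0,0,0]]}'
python3 - <<'E'
from fit import *
print(np.round(env.read_state()['position'],1))
C={n:cloud(eyes.get_image(n)) for n in ["scene","top"]}
rad("collar",(472,58.5),74,88,34,C,30)
rad("small hub",(565,243),33,47,40,C,21)
E
```

```text
clock: 21.38
position: [473.8, 58.9, 213.4]
tcp_rot: [1.646, 2.673, 0.002]
wrist_force: [0.6, -0.4, 0.5]
finger_gap: 85.4
grip_force: 0.0
clock: 22.3
position: [473.2, 58.9, 211.3]
tcp_rot: [-0.002, 3.141, 0.0]
wrist_force: [0.2, 0.0, 0.7]
finger_gap: 85.2
grip_force: 0.0
[473.2  58.9 211.3]
collar scene 292 centre [470.1  58.6  30.3] z med 79.7
collar top 0
small hub scene 133 centre [562.8 244.2  21.1] z med 37.5
small hub top 115 centre [565.3 244.2  20.6] z med 41.0
```

Collar is home. On to the small tier.

```bash
python3 -m handwheel '{"claw":[1,1,1,1,1,1,1,1,1,1,1,1],"dp":[[-0.01,0.02,0],[-0.0125,0.025,0],[-0.0125,0.025,0],[-0.0125,0.025,0],[-0.0125,0.025,0],[-0.0125,0.025,0],[-0.0125,0.025,0],[-0.007,0.015,0],[0,0,0.01],[0,0,0.025],[0,0,0.025],[0,0,0.025]],"angular":[[0,0,0],[0,0,0],[0,0,0],[0,0,0],[0,0,0],[0,0,0],[0,0,0],[0,0,0],[0,0,0],[0,0,0],[0,0,0],[0,0,0]]}'
python3 -m handwheel '{"claw":[1,1,1,1,1],"dp":[[0,0,0.025],[0,0,0.02],[0,0,0.01],[0,0,0],[0,0,0]],"angular":[[0,0,0],[0,0,0],[0,0,0],[0,0,0],[0,0,0]]}'
```

```text
clock: 23.4
position: [564.6, 243.4, 124.4]
tcp_rot: [0.0, 3.141, -0.001]
wrist_force: [0.7, -0.4, -0.4]
finger_gap: 85.6
grip_force: 0.0
clock: 23.82
position: [564.5, 243.4, 70.1]
tcp_rot: [-0.0, -3.14, 0.001]
wrist_force: [1.3, -0.6, 1.2]
finger_gap: 85.5
grip_force: 0.0
```

```bash
python3 -m handwheel '{"claw":[1,1,1,1,1,0,0,0,0,0,0,0],"dp":[[-0.001,0.0005,0.01],[0,0,0.012],[0,0,0.012],[0,0,0.005],[0,0,0],[0,0,0],[0,0,0],[0,0,0],[0,0,0],[0,0,0],[0,0,0],[0,0,0]],"angular":[[0,0,0],[0,0,0],[0,0,0],[0,0,0],[0,0,0],[0,0,0],[0,0,0],[0,0,0],[0,0,0],[0,0,0],[0,0,0],[0,0,0]]}' 50
python3 -m handwheel '{"claw":[0,0,0,0,0,0,0,0,0,0,0,0],"dp":[[0,0,-0.005],[0,0,-0.01],[0,0,-0.015],[0,0,-0.02],[0,0,-0.02],[0,0,-0.02],[0,0,-0.02],[0,0,-0.02],[0,0,-0.02],[0,0,-0.02],[0,0,-0.015],[0,0,-0.01]],"angular":[[0,0,0],[0,0,0],[0,0,0],[0,0,0],[0,0,0],[0,0,0],[0,0,0],[0,0,0],[0,0,0],[0,0,0],[0,0,0],[0,0,0]]}'
```

```text
clock: 24.82
position: [566.9, 244.7, 32.3]
tcp_rot: [-0.001, 3.14, 0.001]
wrist_force: [-0.2, -0.2, 4.5]
finger_gap: 40.7
grip_force: 50.8
clock: 25.82
position: [566.4, 244.6, 228.8]
tcp_rot: [-0.001, 3.139, 0.001]
wrist_force: [0.9, 0.4, -1.2]
finger_gap: 40.3
grip_force: 50.7
```

```bash
python3 -m handwheel '{"claw":[0,0,0,0,0,0,0,0,0,0,0,0],"dp":[[0.007,-0.015,0],[0.0125,-0.025,0],[0.0125,-0.025,0],[0.0125,-0.025,0],[0.0125,-0.025,0],[0.0125,-0.025,0],[0.0125,-0.025,0],[0.0075,-0.014,0],[0.004,-0.007,0],[0,0,0],[0,0,0],[0,0,0]],"angular":[[0,0,0],[0,0,0],[0,0,0],[0,0,0],[0,0,0],[0,0,0],[0,0,0],[0,0,0],[0,0,0],[0,0,0],[0,0,0],[0,0,0]]}'
python3 -m handwheel '{"claw":[0,0,0,0,0,0,0,0],"dp":[[0,0,0.01],[0,0,0.015],[0,0,0.02],[0,0,0.02],[0,0,0.015],[0,0,0.007],[0,0,0],[0,0,0]],"angular":[[0,0,0],[0,0,0],[0,0,0],[0,0,0],[0,0,0],[0,0,0],[0,0,0],[0,0,0]]}'
python3 held.py m1 -32 -12 50
```

```text
clock: 26.82
position: [473.1, 59.0, 226.4]
tcp_rot: [-0.002, 3.141, 0.001]
wrist_force: [0.5, 0.2, -1.3]
finger_gap: 40.7
grip_force: 50.7
clock: 27.48
position: [472.6, 58.8, 139.0]
tcp_rot: [0.002, -3.141, -0.0]
wrist_force: [1.0, -0.5, -0.6]
finger_gap: 40.6
grip_force: 50.7
tcp [473.7  58.6 140.2] F [-0.4 -0.3 -1.2] gap 40.35551851583816
scene 585 46 centre [468.6  60.4] res 1.4 plane [-2.0000e-03  1.0000e-03 -2.5353e+01]
top 4
```

View pics/m1.png

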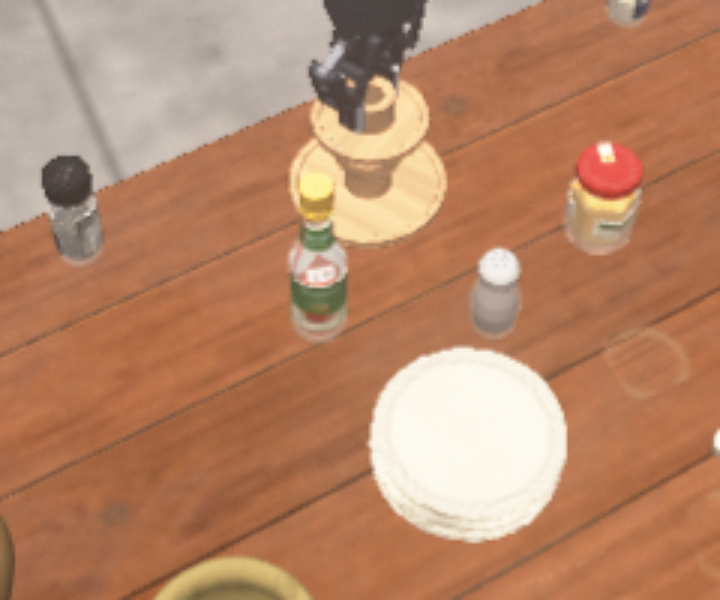

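The small tier hangs flat just above the post (crop px (370,115)). I'll apply a small x correction and lower it slowly.

```bash
python3 -m handwheel '{"claw":[0,0,0,0,0,0,0],"dp":[[-0.001,0,0],[0,0,0.003],[0,0,0.003],[0,0,0.003],[0,0,0.003],[0,0,0],[0,0,0]],"angular":[[0,0,0],[0,0,0],[0,0,0],[0,0,0],[0,0,0],[0,0,0],[0,0,0]]}'
python3 held.py m2 -32 -12 50
```

```text
clock: 28.17
position: [473.2, 58.4, 126.9]
tcp_rot: [0.001, -3.141, -0.0]
wrist_force: [-0.2, 0.3, -0.0]
finger_gap: 40.8
grip_force: 50.7
tcp [473.6  58.4 127.3] F [ 0.8 -0.5 -0.8] gap 40.60566936480949
scene 586 46 centre [469.6  60.2] res 1.1 plane [-7.0000e-03  2.0000e-03 -2.4716e+01]
top 2
```

```bash
python3 -m handwheel '{"claw":[0,0,0,0,0,0,0,0,0],"dp":[[0,0,0.003],[0,0,0.003],[0,0,0.003],[0,0,0.0015],[0,0,0.001],[0,0,0.0005],[0,0,0],[0,0,0],[0,0,0]],"angular":[[0,0,0],[0,0,0],[0,0,0],[0,0,0],[0,0,0],[0,0,0],[0,0,0],[0,0,0],[0,0,0]]}'
```

```text
clock: 29.02
position: [473.6, 58.2, 115.2]
tcp_rot: [-0.001, 3.142, -0.001]
wrist_force: [0.7, -1.5, -2.4]
finger_gap: 40.9
grip_force: 50.7
```

```bash
python3 -m handwheel '{"claw":[0,0,0,0],"dp":[[0,0,0.001],[0,0,0.0005],[0,0,0],[0,0,0]],"angular":[[0,0,0],[0,0,0],[0,0,0],[0,0,0]]}'
```

```text
clock: 29.35
position: [473.8, 58.3, 114.3]
tcp_rot: [-0.001, 3.141, -0.0]
wrist_force: [-1.2, -2.9, 3.7]
finger_gap: 40.6
grip_force: 51.1
```

```bash
python3 -m handwheel '{"claw":[1,1,1,1,1,1,1,1,1,1,1,1],"dp":[[0,0,0],[0,0,0],[0,0,0],[0,0,0],[0,0,-0.005],[0,0,-0.01],[0,0,-0.02],[0,0,-0.025],[0,0,-0.025],[0,0,-0.025],[0,0,-0.02],[0,0,0]],"angular":[[0,0,0],[0,0,0],[0,0,0],[0,0,0],[0,0,0],[0,0,0],[0,0,0],[0,0,0],[0,0,0],[0,0,0],[0,0,0],[0,0,0]]}'
python3 - <<'E'
from fit import *
p=eyes.get_image("scene");C={"scene":cloud(p)}
rad("small hub",(471,58.5),112,130,30,C,21)
rad("small board",(471,58.5),86,100,58,C,50)
rad("wide board",(471,58.5),22,36,80,C,70)
cv2.imwrite("pics/end.png",cv2.resize(p['img'][150:350,200:440],(720,600)))
print(env.read_state()['wrist_force'])
E
```

```text
clock: 30.35
position: [476.9, 58.4, 249.8]
tcp_rot: [-0.001, 3.132, 0.0]
wrist_force: [0.4, -0.9, 0.1]
finger_gap: 85.6
grip_force: 0.0
small hub scene 150 centre [470.6  59.1  21.5] z med 119.0
small board scene 650 centre [470.1  59.9  50.6] z med 90.4
wide board scene 746 centre [471.2  59.1  69.9] z med 25.6
[ 0.24582941 -0.55753033 -0.10616981]
```

View pics/end.png

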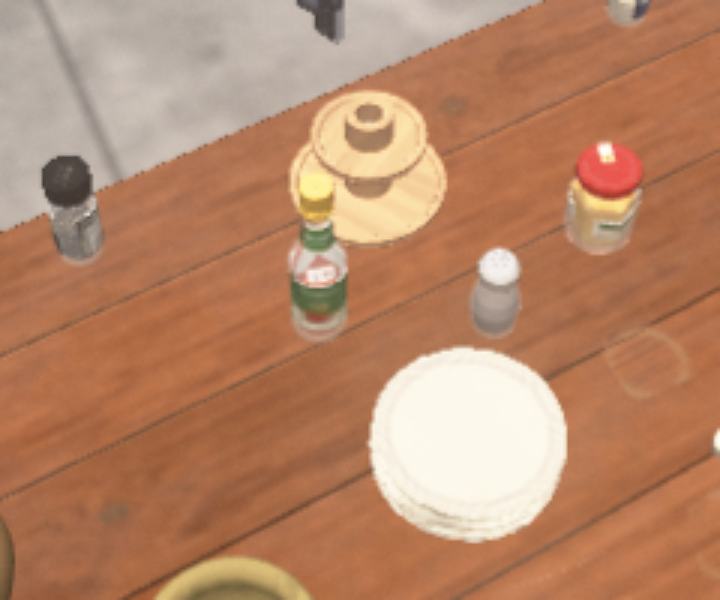

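The stack stands flat and centred at crop px (368,140): hub top reads 119 mm in this view, which runs 3 mm low, so about 122. The bottle and jars are untouched and the gripper is clear.

```bash
python3 -c "
from workcell import env
print(env.sign_off())"
```

```text
the job is handed in; nothing more can be done
None
```

The stand is assembled and the job handed in at about 30 s of the 72 s: wide tier, collar and small tier are on the post in that order, each measured fully home. The jars and bottle are still standing, and the gripper was clear; the hand-in returned no verdict.

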